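# Centre the egg cup on its marble stand

## Robot

A 6-joint arm with a two-finger parallel gripper is mounted at the origin on the work surface. World frame = base frame: x ahead of the robot, y to its left, z up, the work surface at z = 0. Lengths are in m, angles in rad, forces in N, time in s.
With the tool pointing down it reaches from about 0.35 to 0.85 m from the base axis. Payload 8.1 kg.
Tool frame: the origin (TCP) lies midway between the tips of the shut fingers; the grasp point (between the pads) lies tcp_to_grasp behind it (tcp_to_grasp is the distance from the TCP to the grasp point, in m); z points along the fingers, y is the direction in which the jaws open and shut (so a half turn about z gives the same grasp; the last joint's range is limited). The gripper opens to 85 mm and grips with 20 to 120 N. Pads are 22 mm wide; open, the fingers measure 114 mm over their backs; the gripper's body (76 mm by 85 mm) begins 54 mm behind the grasp point. The pads swing forward as they close: fully open they stand 13 mm farther back than shut.
Start: joints at [-1.378, 0.13, 1.488, -0, 1.523, -0.085], TCP at [0.165, -0.577, 0.231] pointing down, gripper open.
Joint ranges: [-2.96, 2.96], [-0.89, 2.26], [0.02, 2.5], [-1.34, 4.48], [0, 2.73], [-2.66, 2.66]. Speed limits (rad/s): [2.39, 2.39, 2.79, 3.14, 3.14, 3.14].

## Interface

Orientations are given as a unit quaternion [w, x, y, z].
In Python, from workcell import * gives the robot as it stands.
- The arm moves only by the tool arm_command, never from a script. Its argument "deltas" is a list of rows, each an object of numbers: "tx", "ty", "tz": the shift along the tool's x, y, z in m; "spin": the turn about the tool's z in degrees; "fingers": the closure in counts, from 0 (fully open) to 255 (shut). A call has 1 to 5 rows; each row is the pose to reach, as a shift and turn from the pose measured when the call began, along the tool's axes at that moment; what a row does not reach only later rows make up. A row lasts 1/10 s, in which the tool goes at most 50 mm and 8.59 degrees, less where a joint would pass 70% of its speed; a pose out of reach is approached as far as the arm can. A call with a gripper value outside its range is refused whole. The fingers move at their own pace and stop on an object; the grip force is fixed at half the most. Time passes only in rows, so rows that repeat a pose let the fingers close. It gives the time, the measured TCP pose, the force and the opening at its end, in the units of the state.
- get_state(): the state, without advancing time (a new reading comes with each control period).
- camera(name): name is "scene" or "side" or "wrist"; returns a dict with "image" (420x560x3 uint8, red, green, blue), "fx", "fy", "cx", "cy" (pixels), "eye" and "rotation" of the camera in the world. Camera axes: x right, y down, z forward; pixel columns grow to the right and rows downward; lengths in m; the calibration is good to about 2 mm. A picture is of the moment at which its call begins. There is no depth.
- close_job(): hands the job in, once; it reports no verdict.
Trained networks look in a picture, given as the dict that the camera call returned (one of the last four; its "shot" number tells which), for a name from the list of things; names that differ only in an ending like _2 or _b are one class to them, and where a whole thing is asked for, a point or a joint stands for the part that bears it (a point fixed in the world has none). Each returns a list of dicts, best first, with "score" (0 to 1); they miss things now and then, are a little off and sometimes report something else, mostly with a low value. They report only what shows in the picture. A call takes as long as a camera call. They do not tell look-alikes from the thing itself.
- search_frame(name, picture): "uv" ([column, row] in pixels, amid what is visible of it).
- silhouettes(name, picture): "pixels" (420x560 bool, what is visible of it) and "uv" ([column, row] in pixels, amid what is visible of it).
- landmark_of(name, picture): "uv" ([column, row] in pixels: a listed point, or the origin of a listed thing).
The state is a dict: "clock": time; "joint_pos": joint angles; "joint_velocities": joint speeds; "joint_efforts": joint torques, N m; "position": TCP position; "orientation": TCP orientation; "wrist_force": force on the tool from outside, world axes, zero at the start; "wrist_torque": the same for the moment, N m; "finger_gap": finger opening in m.
Only numpy, scipy, OpenCV 4.12 (cv2) and the standard library are available. Lean on these libraries where they do the work, as an engineer would, in place of code of your own. Each camera call takes 0.05 s, during which the arm holds its last target.

## Task

The blue egg cup with its loose egg stands off-centre, near the edge of the little round marble stand. With light taps of the fingertips, nudge the egg cup sideways until its foot lies wholly within the dark green disc inlaid in the middle of the stand, then leave it standing there with the egg still in it. Do not pinch or lift the egg cup or let it tip, do not shift the stand, and leave the yellow cup, the pepper grinder, the canister and the cutlery drainer alone.

Things in the scene. Friction and masses are not known exactly. Their poses are not given: they have to be found in the camera images.
- stand: Loose round stand of grey-white marble, 84 mm across, 40 mm high, about 0.6 kg, on a 4 mm thick cork mat. A dark green disc 62 mm across, flush with the top, marks its middle. Origin: centre of its underside (so its top is 40 mm above the origin); z up; its yaw is of no importance.
- egg_cup: Small loose blue ceramic egg cup, about 90 g, standing off-centre on top of the stand; its foot may stick out past the stand's edge. Round flat foot 50 mm across and 7 mm thick, thin stem, bowl 40 mm across at the rim, rim 30 mm above the underside. Origin: centre of its underside; z up. It slides when nudged low down, at the foot, and tips when pushed at the rim or the egg. Centred means that the foot is wholly inside the green disc (6 mm of play all round).
- egg_seat (a point): The point in the egg cup where the middle of the egg sits: on the cup's axis, 40.5 mm above the cup's underside.
- egg_center (a point): The middle of the brown hen's egg, 40 mm across and 44 mm tall, about 50 g, which sits loose on the egg cup's rim; its top stands about 65 mm above the egg cup's underside.
- yellow_cup: Yellow plastic cup, 76 mm across the rim, 90 mm high, loose and light. Origin: centre of its underside. Leave alone.
- pepper_grinder: Glass and steel pepper grinder, 50 mm across, 142 mm high, loose. Origin: centre of its underside. Leave alone.
- canister: White enamel canister with a blue-knobbed lid, 101 mm across, 134 mm high, loose. Origin: centre of its underside. Leave alone.
- drainer: Blue plastic cutlery drainer, 110 x 110 mm, 105 mm high, with two steel forks standing in it that reach about 190 mm high. Loose. Origin: centre of its underside. Leave alone.
Mind the look-alikes: they are no part of the job. What is meant by the egg_cup is not purple, and is the larger of those in its own colour.

How it is judged:
At the end, for the whole second after the job is handed in: The egg cup stands upright (within 0.06 rad) on the stand, its foot's centre within 6 mm of the stand's centre, at rest, with the egg seated in it (within 8 mm); the stand has moved less than 12 mm and each bystander less than 15 mm (horizontal distance between egg_cup and stand below 0.006 m and angle between egg_cup's own z axis and vertical below 0.06 rad and z of egg_cup in the frame of stand between 0.037 and 0.043 m and distance between egg_center and egg_seat below 0.008 m and linear speed of egg_cup below 0.01 m/s and distance of stand from where it was at the start of the episode below 0.012 m and distance of each of yellow_cup, pepper_grinder, canister, drainer from where it was at the start of the episode below 0.015 m); the robot touches nothing.
It fails at once if The egg cup is lifted more than 8 mm or falls off the stand (z of egg_cup in the frame of stand above 0.048 m or z of egg_cup in the frame of stand below 0.03 m).
It fails at once if The egg cup tips by more than 0.3 rad, or the egg comes out of it (angle between egg_cup's own z axis and vertical above 0.3 rad or distance between egg_center and egg_seat above 0.015 m).
It fails at once if The egg cup is pinched or hit hard (more than 10 N) (contact force between the fingers and egg_cup above 10 N).
It fails at once if The stand is shifted by more than 12 mm (distance of stand from where it was at the start of the episode above 0.012 m).
It fails at once if A bystander is moved by more than 15 mm (distance of any of yellow_cup, pepper_grinder, canister, drainer from where it was at the start of the episode above 0.015 m).
It also fails if it takes over 51 s, if anything falls off the work surface, if the arm or the gripper's body presses on something with over 40 N, if the wrist force passes 120 N, or if a joint passes its speed limit or range.

## Working session

There is one attempt and no reset: what is moved stays moved. The work goes in short steps, Python scripts to look and compute and a tool call to move; the robot and the scene stay as the last step left them, time stands still between calls to the robot, and variables do not carry over. Pictures are saved under pics/ and viewed, and the job is handed in when it is done.

Besides the shell and the picture viewer there is one more tool, called after ">>>" as name(argument=value, ...), one argument or row to a line, values as JSON. arm_command: Moves the arm, as the interface text tells. Its arguments: {"type":"object","properties":{"deltas":{"type":"array"}},"required":["deltas"]}

```bash
ls; mkdir -p pics; cat > h.py <<'E'
from workcell import *
import numpy as np, cv2
def save(p,name): cv2.imwrite('pics/'+name,cv2.cvtColor(p["image"],cv2.COLOR_RGB2BGR))
def toz(p,uv,z):
    R=np.array(p["rotation"]).reshape(3,3); e=np.array(p["eye"])
    d=R@np.array([(uv[0]-p["cx"])/p["fx"],(uv[1]-p["cy"])/p["fy"],1.0])
    return e+d*(z-e[2])/d[2]
def proj(p,X):
    R=np.array(p["rotation"]).reshape(3,3); c=R.T@(np.array(X)-np.array(p["eye"]))
    return [p["fx"]*c[0]/c[2]+p["cx"],p["fy"]*c[1]/c[2]+p["cy"]]
E
python3 - <<'E'
from h import *
s=get_state(); print(s)
for c in ("scene","side","wrist"):
    p=camera(c); save(p,c+"0.png"); print(c,p["eye"],p["rotation"],p["fx"])
    for n in ("stand","egg_cup","egg_center","yellow_cup","pepper_grinder","canister","drainer"):
        print(n,[(np.round(d["uv"]),round(d["score"],2)) for d in landmark_of(n,p)])
E
```

```text
pics
{'clock': 0.0, 'joint_pos': array([-1.37839239e+00,  1.31152414e-01,  1.48930026e+00, -9.83858955e-06,
        1.52300820e+00, -8.53823315e-02]), 'joint_velocities': array([-0.00038909,  0.00165831,  0.00032188, -0.00155   ,  0.00050957,
        0.00081203]), 'joint_efforts': array([ 1.06488151e-03, -5.69399178e+01, -5.00550091e+01, -3.34838860e-04,
        1.45219118e-02, -1.20096999e-05]), 'position': array([ 0.16445697, -0.57643794,  0.23023815]), 'orientation': array([-9.32513397e-04,  9.90369380e-01,  1.38447168e-01, -5.48677210e-05]), 'wrist_force': array([ 0.92560381,  0.04634671, -0.2115835 ]), 'wrist_torque': array([ 0.03043763, -0.04484295, -0.01191764]), 'finger_gap': 0.0853515127659686}
scene [ 0.97653833 -0.62527693  0.72098664] [-0.41548217  0.8702299   0.23719347 -0.11753193] 536.4605165041273
stand [(array([240., 251.]), 0.59)]
egg_cup [(array([234., 242.]), 0.8), (array([309., 290.]), 0.71), (array([329., 269.]), 0.71)]
egg_center [(array([233., 226.]), 0.74)]
yellow_cup [(array([285., 182.]), 0.71)]
pepper_grinder [(array([135., 315.]), 0.56)]
canister [(array([234., 344.]), 0.79)]
drainer [(array([350., 221.]), 0.79)]
side [ 0.27713666 -0.42678747  0.57246369] [-0.40811517  0.8666629  -0.26231494  0.11631121] 388.5307491848303
stand [(array([271., 281.]), 0.68)]
egg_cup [(array([325., 232.]), 0.96), (array([277., 272.]), 0.86), (array([344., 252.]), 0.66)]
egg_center []
yellow_cup [(array([201., 224.]), 0.64), (array([388., 321.]), 0.59)]
pepper_grinder [(array([313., 397.]), 0.73)]
canister [(array([387., 321.]), 0.6)]
drainer [(array([276., 198.]), 0.74)]
wrist [ 0.23847666 -0.55596121  0.37358468] [ 0.12110253  0.78895016 -0.5953399  -0.09199034] 299.62491895564875
stand []
egg_cup []
egg_center []
yellow_cup []
pepper_grinder []
canister []
drainer []
```

```bash
sed -i 's/np.array(p\["rotation"\]).reshape(3,3)/rot(p)/' h.py; cat >> h.py <<'E'
from scipy.spatial.transform import Rotation as Ro
def rot(p):
    q=p["rotation"]; return Ro.from_quat([q[1],q[2],q[3],q[0]]).as_matrix()
E
```

```text
(no output)
```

View pics/scene0.png

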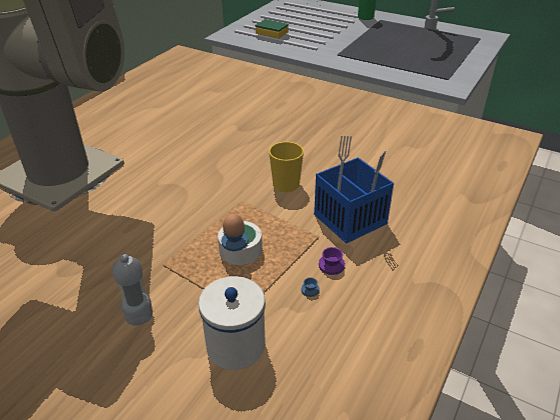

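View pics/side0.png

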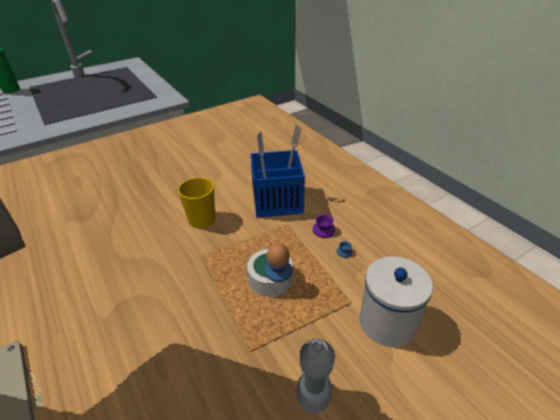

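View pics/wrist0.png

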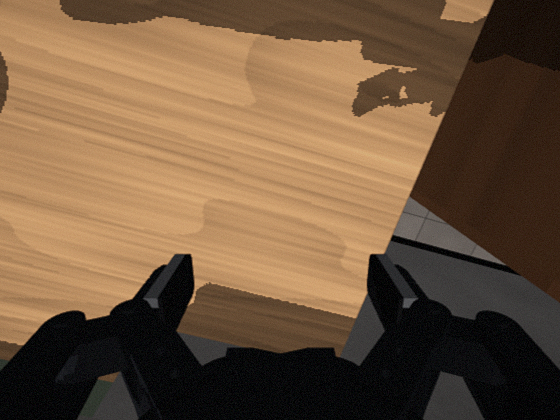

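```bash
python3 - <<'E'
from h import *
P={c:camera(c) for c in("scene","side")}
L={}
for n,z in (("stand",.004),("egg_cup",.044),("egg_center",.0845),("yellow_cup",0),("pepper_grinder",0),("canister",0),("drainer",0)):
    for c in P:
        for d in landmark_of(n,P[c]): print(n,c,np.round(d["uv"],1),round(d["score"],2),np.round(toz(P[c],d["uv"],z),4))
ims=[]
for c,(u,v) in (("scene",(238,240)),("side",(272,268))):
    im=P[c]["image"][v-35:v+35,u-35:u+35]; ims.append(cv2.resize(im,(390,390),interpolation=cv2.INTER_CUBIC))
cv2.imwrite('pics/crop0.png',cv2.cvtColor(np.hstack(ims),cv2.COLOR_RGB2BGR))
E
```

```text
stand scene [239.6 252.9] 0.95 [ 0.5242 -0.0164  0.004 ]
stand side [271.7 279.5] 0.95 [ 0.5219 -0.0087  0.004 ]
stand side [311.7 395.7] 0.26 [ 0.4533 -0.2267  0.004 ]
egg_cup scene [311.6 291.1] 0.67 [ 0.7066 -0.0667  0.044 ]
egg_cup scene [231.8 241.8] 0.65 [ 0.5201 -0.0327  0.044 ]
egg_cup scene [331.1 267.1] 0.62 [0.7098 0.0011 0.044 ]
egg_cup side [277.  271.9] 0.92 [ 0.522  -0.0285  0.044 ]
egg_cup side [322.6 231.1] 0.68 [0.6563 0.011  0.044 ]
egg_cup side [344.8 250.8] 0.64 [ 0.6571 -0.056   0.044 ]
egg_center scene [230.8 225.4] 0.83 [ 0.5207 -0.0325  0.0845]
egg_center side [278.4 257.2] 0.73 [ 0.5233 -0.0323  0.0845]
yellow_cup scene [285.2 185.8] 0.68 [0.4885 0.2217 0.    ]
yellow_cup side [199.3 219.6] 0.87 [0.4813 0.2338 0.    ]
pepper_grinder scene [137.3 315.6] 0.96 [ 0.4565 -0.2317  0.    ]
pepper_grinder side [311.5 394.5] 0.92 [ 0.4554 -0.2237  0.    ]
canister scene [235.9 345.9] 0.57 [ 0.6386 -0.1982  0.    ]
canister side [384.8 321. ] 0.64 [ 0.6355 -0.1922  0.    ]
drainer scene [348.3 221.5] 0.94 [0.6643 0.1794 0.    ]
drainer side [277.1 199.1] 0.91 [0.6676 0.1982 0.    ]
```

View pics/crop0.png

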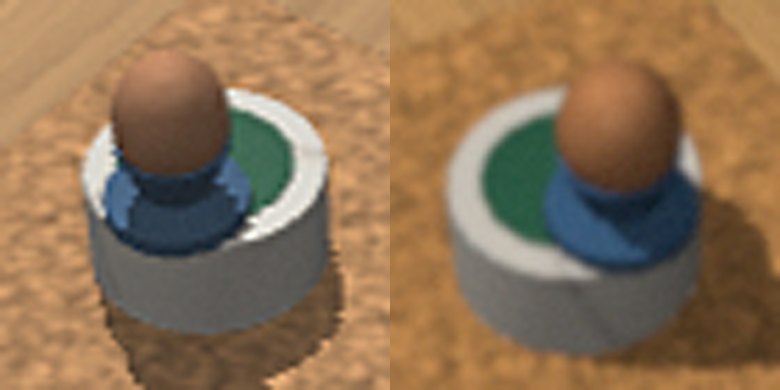

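```bash
cat > fit.py <<'E'
from h import *
from scipy.optimize import minimize
t=np.linspace(0,2*np.pi,48,endpoint=False); C=np.c_[np.cos(t),np.sin(t)]
def ring(x,y,r,z): return np.c_[x+r*C[:,0],y+r*C[:,1],np.full(48,z)]
def pr(p,X):
    c=(X-np.array(p["eye"]))@rot(p); return np.c_[p["fx"]*c[:,0]/c[:,2]+p["cx"],p["fy"]*c[:,1]/c[:,2]+p["cy"]]
S=8
def mask(p,rings,win):
    u,v,w=win; m=np.zeros((w*S,w*S),np.uint8)
    q=pr(p,np.vstack(rings)); h=cv2.convexHull(((q-[u-.5,v-.5])*S).astype(np.float32)).astype(np.int32)
    cv2.fillConvexPoly(m,h,255); return cv2.resize(m,(w,w),interpolation=cv2.INTER_AREA)/255.
def standfit(p,x0,w=90):
    # all non-background union: stand hull from net silhouettes, ignoring cup/egg pixels
    st=silhouettes("stand",p); cu=silhouettes("egg_cup",p); eg=silhouettes("egg_center",p)
    uv=pr(p,np.array([[*x0,.03]]))[0]; 
    pick=lambda L: min(L,key=lambda d:np.hypot(*(np.array(d["uv"])-uv)))
    u,v=(uv-w/2).astype(int); win=(u,v,w); cr=lambda m:np.array(m)[v:v+w,u:u+w].astype(float)
    s=cr(pick(st)["pixels"]); c=cr(pick(cu)["pixels"])
    if eg: c=np.maximum(c,cr(pick(eg)["pixels"]))
    ign=cv2.dilate(c,np.ones((3,3)))
    f=lambda a: np.sum(((mask(p,[ring(a[0],a[1],.042,.004),ring(a[0],a[1],.042,.044)],win)-s)**2)*(1-ign))
    best=min((minimize(f,np.array(x0)+d,method="Nelder-Mead",options=dict(initial_simplex=np.array(x0)+d+np.array([[0,0],[.005,0],[0,.005]]),xatol=1e-4)) for d in ([0,0],[.003,.003])),key=lambda r:r.fun)
    s2=s; return best.x,best.fun
E
python3 - <<'E'
import workcell; print([ (k,getattr(workcell,k)) for k in dir(workcell) if not k.startswith('_')])
from fit import *
for c in("scene","side"):
    p=camera(c); print(c,standfit(p,[.523,-.012]))
    for n in ("egg_cup","egg_center","stand"):
        ds=silhouettes(n,p); print(n,[(np.round(d["uv"]),int(np.sum(d["pixels"])),round(d["score"],2)) for d in ds])
    im=p["image"].copy()
    hsv=cv2.cvtColor(im,cv2.COLOR_RGB2HSV)
    m=cv2.inRange(hsv,(98,90,20),(125,255,255)); 
    print(c)
    np.save('/tmp/blue_%s.npy'%c,m)
E
```

```text
[('Unreachable', <class 'workcell.Unreachable'>), ('camera', <function make.<locals>.drawn_camera at 0x7f873c6400e0>), ('close_job', <function connect.<locals>.done at 0x7f873c5b3740>), ('get_state', <function make.<locals>.<lambda> at 0x7f873c6405e0>), ('landmark_of', <function make.<locals>.keyed.<locals>.call at 0x7f873c640b80>), ('search_frame', <function make.<locals>.keyed.<locals>.call at 0x7f873c6407c0>), ('silhouettes', <function make.<locals>.keyed.<locals>.call at 0x7f873c6409a0>), ('tcp_to_grasp', 0.0187)]
scene (array([ 0.51884879, -0.00500521]), np.float64(109.08419838523645))
egg_cup [(array([334., 265.]), 572, 0.89), (array([234., 242.]), 334, 0.79), (array([312., 288.]), 291, 0.49)]
egg_center [(array([233., 227.]), 407, 0.95)]
stand [(array([250., 249.]), 853, 0.96)]
scene
side (array([ 0.52036532, -0.00630783]), np.float64(16.668481353325646))
egg_cup [(array([278., 274.]), 388, 0.88), (array([323., 228.]), 395, 0.77), (array([345., 253.]), 218, 0.52)]
egg_center [(array([278., 256.]), 450, 0.66)]
stand [(array([261., 283.]), 1088, 0.56)]
side
```

```bash
cat >> fit.py <<'E'
def overlay(p,st,cup,uv0,hw=35,k=390):
    u,v=uv0; im=cv2.resize(p["image"][v-hw:v+hw,u-hw:u+hw],(k,k),interpolation=cv2.INTER_CUBIC); s=k/(2*hw)
    def dr(X,col):
        q=((pr(p,X)-[u-hw-.5,v-hw-.5])*s).astype(np.int32); cv2.polylines(im,[q],True,col,1,cv2.LINE_AA)
    dr(ring(*st,.042,.044),(255,255,0)); dr(ring(*st,.042,.004),(255,255,0)); dr(ring(*st,.031,.044),(255,0,255))
    dr(ring(*cup,.025,.044),(0,255,255)); dr(ring(*cup,.025,.051),(0,255,255)); 
    return im
E
python3 - <<'E'
from fit import *
ims=[]
for c,uv,st,cu in(("scene",(238,240),(.5205,-.0105),(.520,-.031)),("side",(272,268),(.5205,-.0065),(.522,-.0285))):
    p=camera(c); ims.append(overlay(p,st,cu,uv))
cv2.imwrite('pics/ov1.png',cv2.cvtColor(np.hstack(ims),cv2.COLOR_RGB2BGR))
E
```

```text
(no output)
```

View pics/ov1.png

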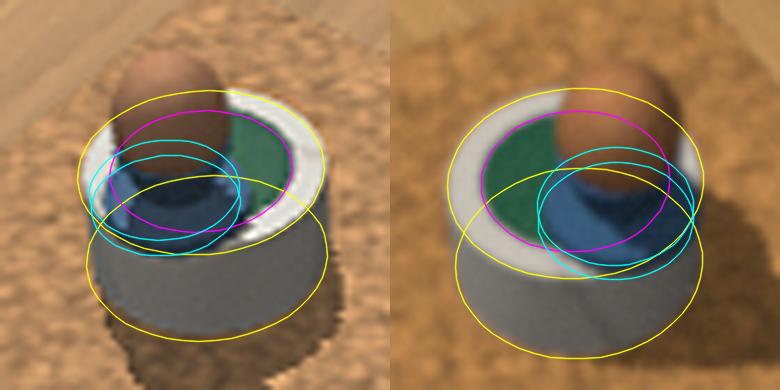

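```bash
cat >> fit.py <<'E'
def colfit(p,st0,cup0,w=80,dbg=None):
    uv=pr(p,np.array([[*st0,.04]]))[0]; u,v=(uv-w/2).astype(int); win=(u,v,w)
    im=p["image"][v:v+w,u:u+w].astype(float); r,g,b=im[...,0],im[...,1],im[...,2]; mx=im.max(2)+1; 
    blue=((b-r)/mx>.3).astype(float)
    brown=(r-b)/mx>.25; non=(~brown).astype(float)
    green=((g-r)/mx>.25)&((g-b)/mx>.1)
    def one(f,x0):
        x0=np.array(x0); rs=[minimize(f,x0+d,method="Nelder-Mead",options=dict(initial_simplex=x0+d+np.array([[0,0],[.006,0],[0,.006]]),xatol=1e-4)) for d in np.array([[0,0],[.004,.003],[-.004,-.003]])]
        r=min(rs,key=lambda r:r.fun); return r.x,r.fun
    def eggm(a): 
        return mask(p,[ring(*a,.02*np.sqrt(max(0,1-(h/.022)**2)),.0845+h) for h in np.linspace(-.022,.022,9)],win)
    def fc(a):
        m=np.maximum(mask(p,[ring(*a,.025,.044),ring(*a,.025,.051)],win),mask(p,[ring(*a,.02,.074),ring(*a,.012,.055)],win))
        return np.sum((m-blue)**2*(eggm(a)<.02))+np.sum(blue*(eggm(a)>.8))*.3
    cup,e1=one(fc,cup0); ign=cv2.dilate(eggm(cup),np.ones((5,5)))>.02
    cm=np.maximum(mask(p,[ring(*cup,.025,.044),ring(*cup,.025,.051)],win),mask(p,[ring(*cup,.02,.074),ring(*cup,.012,.055)],win))
    def fs(a):
        m=mask(p,[ring(*a,.042,.004),ring(*a,.042,.044)],win); return np.sum((np.maximum(m,cm)-non)**2*~ign)
    st,e2=one(fs,st0)
    ign2=ign|(cv2.dilate(cm,np.ones((5,5)))>.02)
    gr,e3=one(lambda a:np.sum((mask(p,[ring(*a,.031,.044)],win)-green)**2*~ign2),st0)
    return dict(cup=cup,st=st,green=gr,err=(e1,e2,e3))
E
python3 - <<'E'
from fit import *
ims=[]
for c,uv in(("scene",(238,240)),("side",(272,268))):
    p=camera(c); r=colfit(p,(.5215,-.0095),(.521,-.029)); print(c,r); ims.append(overlay(p,r["st"],r["cup"],uv))
    print(np.round((r["cup"]-r["st"])*1e3,1),np.round((r["cup"]-r["green"])*1e3,1))
cv2.imwrite('pics/ov2.png',cv2.cvtColor(np.hstack(ims),cv2.COLOR_RGB2BGR))
E
```

```text
scene {'cup': array([ 0.52364618, -0.02882414]), 'st': array([ 0.51928713, -0.0068135 ]), 'green': array([ 0.51906251, -0.00879358]), 'err': (np.float64(13.307374086889658), np.float64(23.147481737793157), np.float64(2.0313725490196077))}
[  4.4 -22. ] [  4.6 -20. ]
side {'cup': array([ 0.52456066, -0.02604221]), 'st': array([ 0.52152897, -0.00426657]), 'green': array([ 0.52243426, -0.00637114]), 'err': (np.float64(32.29067281814687), np.float64(32.530519031141864), np.float64(3.9317339484813534))}
[  3.  -21.8] [  2.1 -19.7]
```

View pics/ov2.png

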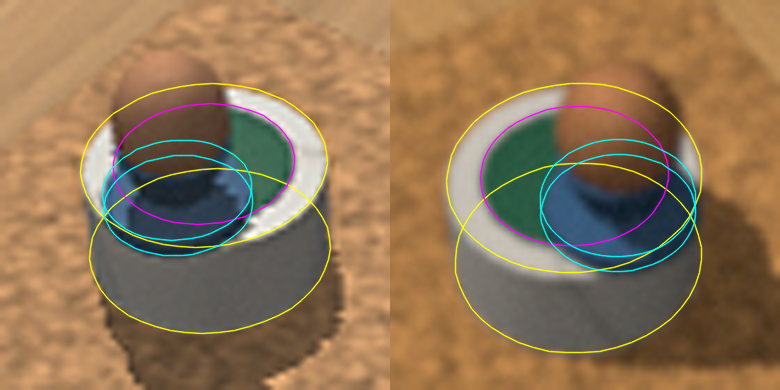

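```bash
cat >> h.py <<'E'
def delta(x,y,z,yaw):
    s=get_state(); q=s["orientation"]; R=Ro.from_quat([q[1],q[2],q[3],q[0]]).as_matrix()
    d=R.T@(np.array([x,y,z])-s["position"]); yw=np.degrees(np.arctan2(R[1,0],R[0,0]))
    print("pos",np.round(s["position"],4),"yaw",round(yw,2),"tilt",np.round(R[2,:2],4),"t",s["clock"],"F",np.round(s["wrist_force"],2),"gap",round(s["finger_gap"],4))
    print("delta mm",np.round(d*1e3,1),"spin",round((yw-yaw+180)%360-180,2))
E
python3 -c "
from h import *
delta(.534,-.087,.2,99.4)"
```

```text
pos [ 0.1646 -0.577   0.2313] yaw 15.92 tilt [0. 0.] t 2.9 F [ 0.67  0.34 -0.21] gap 0.0854
delta mm [ 489.6 -369.9   31.3] spin -83.48
```

>>> arm_command(
  deltas=[
    {"tx": 0.035,"ty": -0.025,"tz": 0,"spin": -8,"fingers": 255},
    {"tx": 0.07,"ty": -0.052,"tz": 0,"spin": -16,"fingers": 255},
    {"tx": 0.105,"ty": -0.08,"tz": 0,"spin": -24,"fingers": 255},
    {"tx": 0.14,"ty": -0.106,"tz": 0,"spin": -32,"fingers": 255},
    {"tx": 0.175,"ty": -0.132,"tz": 0,"spin": -40,"fingers": 255},
  ],
)

```text
clock: 3.4
position: [0.2974, -0.4006, 0.2314]
orientation: [0.0, 0.882, 0.471, 0.0]
wrist_force: [1.4, -0.3, 0.2]
finger_gap: 0.0125
```

```bash
python3 -c "
from h import *
delta(.534,-.087,.2,99.4)"
```

```text
pos [ 0.2974 -0.4006  0.2314] yaw 56.23 tilt [-0.0001  0.0005] t 3.4 F [ 1.45 -0.29  0.21] gap 0.0125
delta mm [392.2  22.3  31.4] spin -43.17
```

>>> arm_command(
  deltas=[
    {"tx": 0.045,"ty": 0.003,"tz": 0,"spin": -8,"fingers": 255},
    {"tx": 0.09,"ty": 0.006,"tz": 0,"spin": -16,"fingers": 255},
    {"tx": 0.135,"ty": 0.009,"tz": 0,"spin": -24,"fingers": 255},
    {"tx": 0.18,"ty": 0.012,"tz": 0,"spin": -32,"fingers": 255},
    {"tx": 0.225,"ty": 0.014,"tz": 0,"spin": -40,"fingers": 255},
  ],
)

```text
clock: 3.9
position: [0.4351, -0.2198, 0.2317]
orientation: [0.001, 0.666, 0.746, 0.0]
wrist_force: [0.5, -0.7, -0.1]
finger_gap: 0.0001
```

```bash
python3 -c "
from h import *
delta(.534,-.087,.2,99.4)"
```

```text
pos [ 0.4351 -0.2198  0.2317] yaw 96.55 tilt [-0.001  0.001] t 3.9 F [ 0.47 -0.69 -0.08] gap 0.0001
delta mm [120.7 113.4  31.7] spin -2.85
```

>>> arm_command(
  deltas=[
    {"tx": 0.03,"ty": 0.028,"tz": 0,"spin": -1,"fingers": 255},
    {"tx": 0.06,"ty": 0.056,"tz": 0,"spin": -2,"fingers": 255},
    {"tx": 0.09,"ty": 0.085,"tz": 0.01,"spin": -2.9,"fingers": 255},
    {"tx": 0.121,"ty": 0.113,"tz": 0.03,"spin": -2.9,"fingers": 255},
    {"tx": 0.121,"ty": 0.113,"tz": 0.032,"spin": -2.9,"fingers": 255},
  ],
)

```text
clock: 4.4
position: [0.5342, -0.0823, 0.1969]
orientation: [-0.001, 0.645, 0.764, 0.0]
wrist_force: [-1.1, -0.1, 0.6]
finger_gap: 0.0002
```

```bash
python3 - <<'E'
from fit import *
delta(.534,-.087,.049,99.4)
p=camera("wrist"); save(p,"w1.png"); q=camera("side"); save(q,"s1.png")
for n in("stand","egg_cup","egg_center"):
    for d in landmark_of(n,p): print(n,np.round(toz(p,d["uv"],dict(stand=.004,egg_cup=.044,egg_center=.0845)[n]),4),d["score"])
E
```

```text
pos [ 0.5342 -0.0823  0.1969] yaw 99.71 tilt [ 0.0019 -0.0015] t 4.4 F [-1.11 -0.14  0.56] gap 0.0002
delta mm [ -4.9  -0.8 147.9] spin 0.31
stand [ 0.5199 -0.0123  0.004 ] 0.57
egg_cup [ 0.6617 -0.027   0.044 ] 0.65
egg_cup [0.6675 0.0382 0.044 ] 0.58
egg_center [ 0.5247 -0.0311  0.0845] 0.89
```

View pics/w1.png

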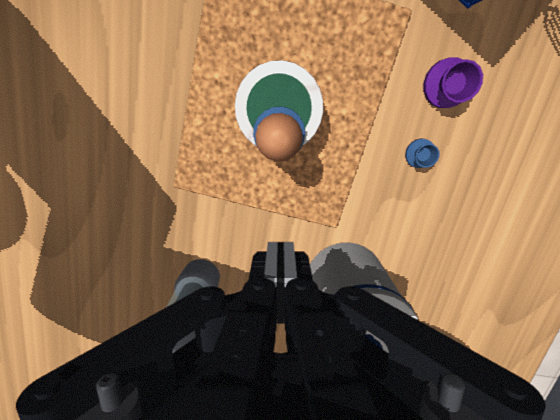

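View pics/s1.png

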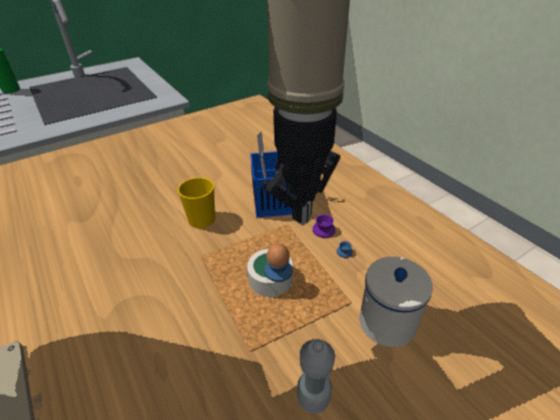

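```bash
python3 - <<'E'
from fit import *
p=camera("wrist"); r=colfit(p,(.521,-.008),(.524,-.027),w=130); print(r)
print(np.round((r["cup"]-r["st"])*1e3,1),np.round((r["cup"]-r["green"])*1e3,1))
im=overlay(p,r["green"],r["cup"],(280,110),hw=55,k=560)
cv2.imwrite('pics/ov3.png',cv2.cvtColor(im,cv2.COLOR_RGB2BGR))
E
```

```text
{'cup': array([ 0.52378188, -0.03144246]), 'st': array([ 0.51987227, -0.00922999]), 'green': array([ 0.52000169, -0.00968962]), 'err': (np.float64(71.70010765090349), np.float64(43.427327950788154), np.float64(50.79767781622453))}
[  3.9 -22.2] [  3.8 -21.8]
```

View pics/ov3.png

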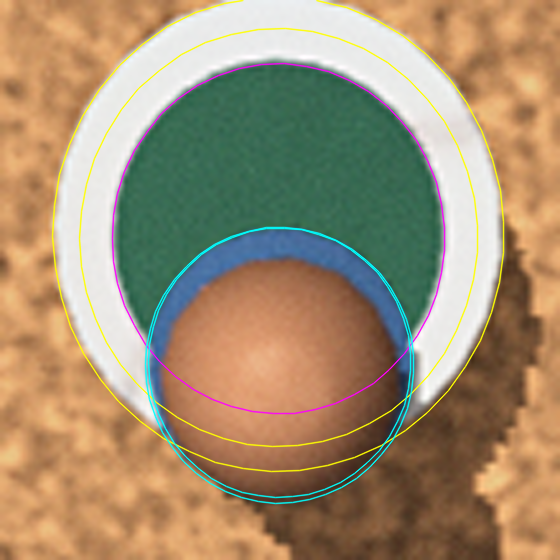

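>>> arm_command(
  deltas=[
    {"tx": -0.008,"tz": 0.035,"spin": 0,"fingers": 255},
    {"tx": -0.008,"tz": 0.07,"fingers": 255},
    {"tx": -0.008,"tz": 0.11,"fingers": 255},
    {"tx": -0.008,"tz": 0.14,"fingers": 255},
    {"tx": -0.008,"tz": 0.149,"fingers": 255},
  ],
)

```text
invalid input
```

```bash
python3 - <<'E'
from fit import *
delta(.534,-.090,.0465,100)
p=camera("wrist"); save(p,"w2.png"); q=camera("side"); save(q,"s2.png")
E
```

```text
pos [ 0.5336 -0.0879  0.2007] yaw 99.36 tilt [-0.0019  0.0022] t 4.7 F [ 0.33 -0.96 -0.16] gap -0.0002
delta mm [ -1.8  -0.3 154.2] spin -0.64
```

View pics/w2.png

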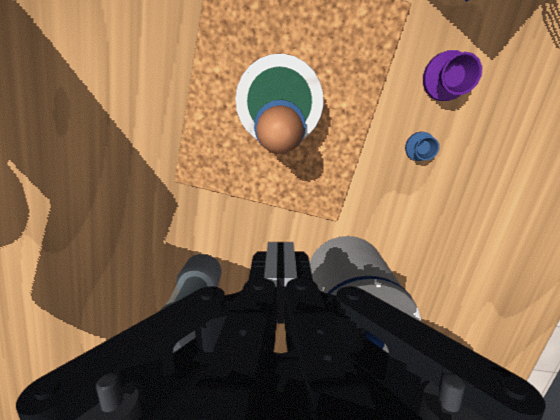

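View pics/s2.png

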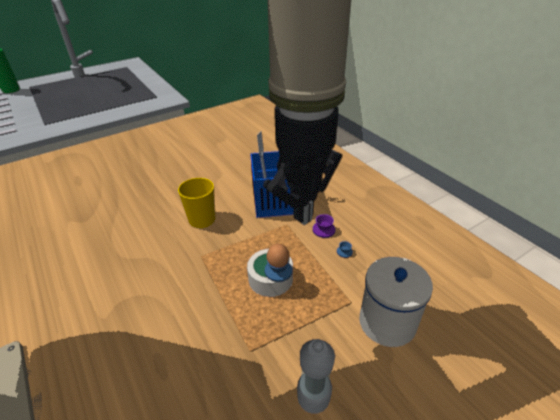

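>>> arm_command(
  deltas=[
    {"tx": -0.002,"ty": 0,"tz": 0.04,"spin": 0,"fingers": 255},
    {"tx": -0.002,"ty": 0,"tz": 0.08,"spin": 0,"fingers": 255},
    {"tx": -0.002,"ty": 0,"tz": 0.12,"spin": 0,"fingers": 255},
    {"tx": -0.002,"ty": 0,"tz": 0.145,"spin": 0,"fingers": 255},
    {"tx": -0.002,"ty": 0,"tz": 0.152,"spin": 0,"fingers": 255},
  ],
)

```text
clock: 5.3
position: [0.5316, -0.0901, 0.0454]
orientation: [-0.001, 0.648, 0.762, -0.001]
wrist_force: [-1.1, -0.3, -0.3]
finger_gap: 0.0002
```

```bash
python3 - <<'E'
from fit import *
p=camera("wrist"); save(p,"w3.png"); q=camera("side"); save(q,"s3.png")
delta(.534,-.090,.0470,100)
E
```

```text
pos [ 0.5336 -0.0904  0.0481] yaw 99.3 tilt [-0.0011  0.0007] t 5.4 F [-0.11 -0.47  0.94] gap 0.0001
delta mm [0.3 0.5 1.1] spin -0.7
```

View pics/w3.png

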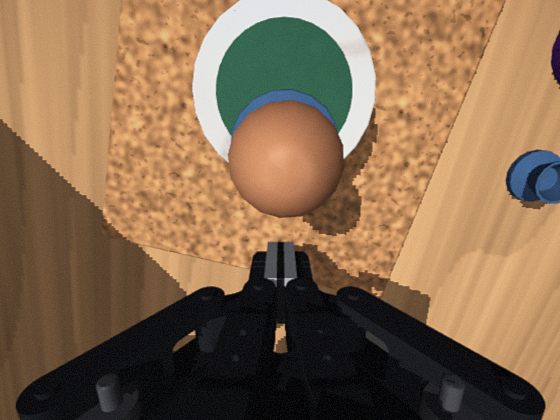

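View pics/s3.png

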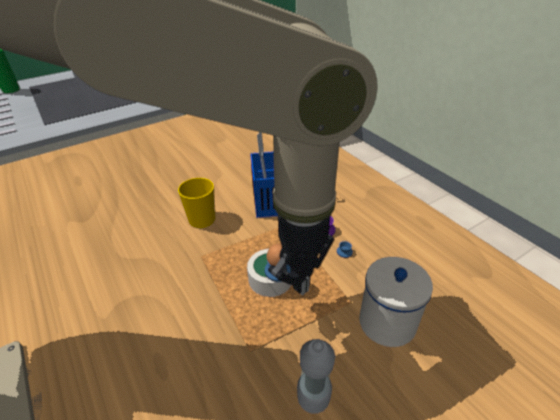

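```bash
python3 - <<'E'
from fit import *
p=camera("wrist"); r=colfit(p,(.521,-.008),(.524,-.03),w=220) if False else None
for i in range(3):
    p=camera("wrist"); s=get_state(); print(np.round(s["position"],4),np.round(p["eye"],4))
im=p["image"].astype(float)
delta(.534,-.090,.0470,100)
E
```

```text
[ 0.5356 -0.0907  0.0506] [ 0.5218 -0.0145  0.1918]
[ 0.536  -0.0907  0.051 ] [ 0.5223 -0.0145  0.1927]
[ 0.5361 -0.0907  0.051 ] [ 0.5226 -0.0145  0.193 ]
pos [ 0.5361 -0.0907  0.051 ] yaw 99.34 tilt [-0.0034  0.0058] t 5.6 F [ 0.29 -0.05  0.77] gap 0.0005
delta mm [ 1.  -1.9  4. ] spin -0.66
```

>>> arm_command(
  deltas=[
    {"tx": 0.003,"ty": -0.002,"tz": 0.001,"spin": -0.6,"fingers": 255},
    {"tx": 0.006,"ty": -0.002,"tz": 0.002,"spin": -0.6,"fingers": 255},
    {"tx": 0.009,"ty": -0.002,"tz": 0.003,"spin": -0.6,"fingers": 255},
    {"tx": 0.012,"ty": -0.002,"tz": 0.003,"spin": -0.6,"fingers": 255},
    {"tx": 0.012,"ty": -0.002,"tz": 0.003,"spin": -0.6,"fingers": 255},
  ],
)

```text
clock: 6.1
position: [0.5319, -0.0786, 0.0478]
orientation: [0.003, 0.643, 0.766, 0.001]
wrist_force: [0.3, -0.1, -0.7]
finger_gap: 0.0
```

```bash
python3 - <<'E'
from fit import *
for i in range(4):
    p=camera("wrist"); s=get_state(); print(np.round(s["position"],4),np.round(s["wrist_force"],1))
delta(.5237+.174*.036,-.0305-.985*.036,.0470,100); save(p,"w4.png")
E
```

```text
[ 0.532  -0.0788  0.0479] [-0.3  0.6  0.3]
[ 0.5321 -0.079   0.0479] [0.1 0.6 0.7]
[ 0.5321 -0.0791  0.0479] [ 0.6  0.1 -0.1]
[ 0.5321 -0.0792  0.0479] [-0.3  0.2 -0.6]
pos [ 0.5321 -0.0792  0.0479] yaw 99.94 tilt [-0.0034  0.0056] t 6.3 F [-0.29  0.17 -0.63] gap -0.0002
delta mm [13.4  0.2  0.9] spin -0.06
```

View pics/w4.png

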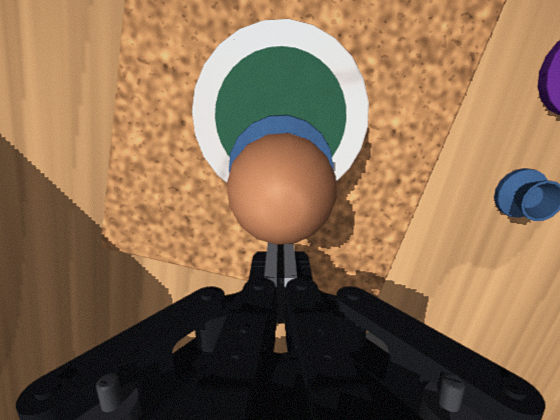

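>>> arm_command(
  deltas=[
    {"tx": 0.002,"ty": 0,"tz": 0.001,"spin": 0,"fingers": 255},
    {"tx": 0.004,"ty": 0,"tz": 0.001,"spin": 0,"fingers": 255},
    {"tx": 0.006,"ty": 0,"tz": 0.001,"spin": 0,"fingers": 255},
    {"tx": 0.008,"ty": 0,"tz": 0.001,"spin": 0,"fingers": 255},
    {"tx": 0.01,"ty": 0,"tz": 0.001,"spin": 0,"fingers": 255},
  ],
)

```text
clock: 6.8
position: [0.5304, -0.0691, 0.0469]
orientation: [0.003, 0.643, 0.766, 0.001]
wrist_force: [0.1, 0.1, -0.2]
finger_gap: -0.0
```

```bash
python3 - <<'E'
from fit import *
for i in range(2):
    p=camera("wrist"); s=get_state(); print(np.round(s["position"],4),np.round(s["wrist_force"],1))
delta(.5237+.174*.036,-.0305-.985*.036,.0470,100); save(p,"w5.png"); 
a=camera("scene"); im=a["image"][190:300,180:300]; cv2.imwrite("pics/sc5.png",cv2.cvtColor(cv2.resize(im,None,fx=5,fy=5,interpolation=cv2.INTER_CUBIC),cv2.COLOR_RGB2BGR))
E
```

```text
[ 0.5304 -0.0688  0.0469] [-0.8  0.4 -0.5]
[ 0.5304 -0.069   0.0469] [ 0.7 -0.4  0.7]
pos [ 0.5304 -0.069   0.0469] yaw 99.96 tilt [-0.0034  0.0056] t 6.9 F [ 0.75 -0.43  0.7 ] gap -0.0002
delta mm [ 3.1  0.1 -0.1] spin -0.04
```

View pics/w5.png

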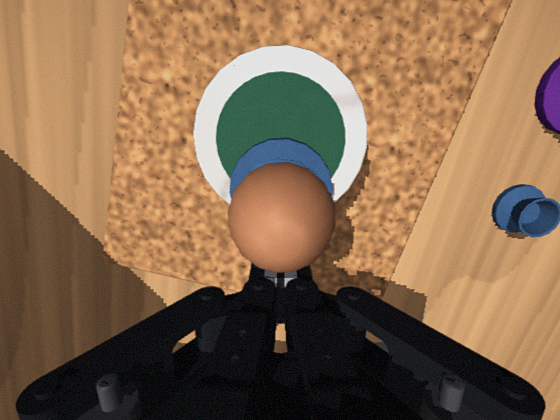

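View pics/sc5.png

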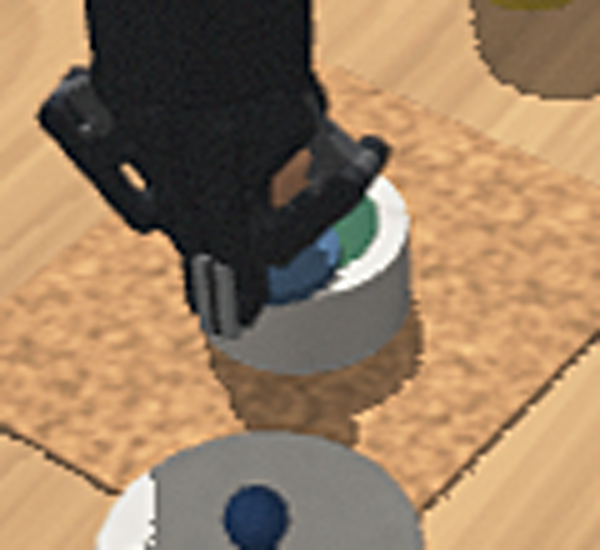

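```bash
cat >> fit.py <<'E'
def edges(p):
    # along image column through middle: green far edge, foot front edge -> world
    im=p["image"].astype(float); r,g,b=im[...,0],im[...,1],im[...,2]; mx=im.max(2)+1
    blue=((b-r)/mx>.3)&((b-g)/mx>.12); green=((g-r)/mx>.25)&((g-b)/mx>.1)
    n,l,s,c=cv2.connectedComponentsWithStats(green.astype(np.uint8)); k=1+np.argmax(s[1:,4]); G=l==k
    # green circle fit in world (z=.044): far-half contour pts
    cs,_=cv2.findContours(G.astype(np.uint8),cv2.RETR_EXTERNAL,cv2.CHAIN_APPROX_NONE); q=max(cs,key=len)[:,0]
    near=cv2.dilate(blue.astype(np.uint8),np.ones((9,9)))
    red=cv2.dilate(((r-b)/mx>.2).astype(np.uint8),np.ones((5,5)))
    ring_=[u for u in q if not near[u[1],u[0]] and not red[u[1],u[0]]]
    W=np.array([toz(p,u,.044)[:2] for u in ring_])
    from scipy.optimize import least_squares
    gc=least_squares(lambda a:np.hypot(*(W-a).T)-.031,[.52,-.009],loss="soft_l1",f_scale=.0005)
    gd=cv2.dilate(G.astype(np.uint8),np.ones((5,5)))
    nb,lb,sb,_=cv2.connectedComponentsWithStats((blue&(np.hypot(*(np.indices(blue.shape)-np.array([[[q[:,1].mean()]],[[q[:,0].mean()]]])))<130)).astype(np.uint8))
    B=(lb==1+np.argmax(sb[1:,4])).astype(np.uint8)
    cs,_=cv2.findContours(B,cv2.RETR_EXTERNAL,cv2.CHAIN_APPROX_NONE); q=max(cs,key=len)[:,0]
    F=np.array([toz(p,u,.051)[:2] for u in q if gd[u[1],u[0]]])
    fc=least_squares(lambda a:np.hypot(*(F-a).T)-.025,[.522,-.025],loss="soft_l1",f_scale=.0005)
    print("green",np.round(gc.x,4),len(W),round(gc.cost**.5*1e3,2),"foot",np.round(fc.x,4),len(F),round(fc.cost**.5*1e3,2),"rel mm",np.round((fc.x-gc.x)*1e3,1))
    return gc.x,fc.x
E
python3 - <<'E'
from fit import *
p=camera("wrist"); a,b=edges(p); im=overlay(p,a,b,(280,160),hw=110,k=600); cv2.imwrite('pics/ov6.png',cv2.cvtColor(im,cv2.COLOR_RGB2BGR))
E
```

```text
green [ 0.52   -0.0097] 251 4.52 foot [ 0.5239 -0.0318] 124 2.47 rel mm [  3.9 -22.1]
```

View pics/ov6.png

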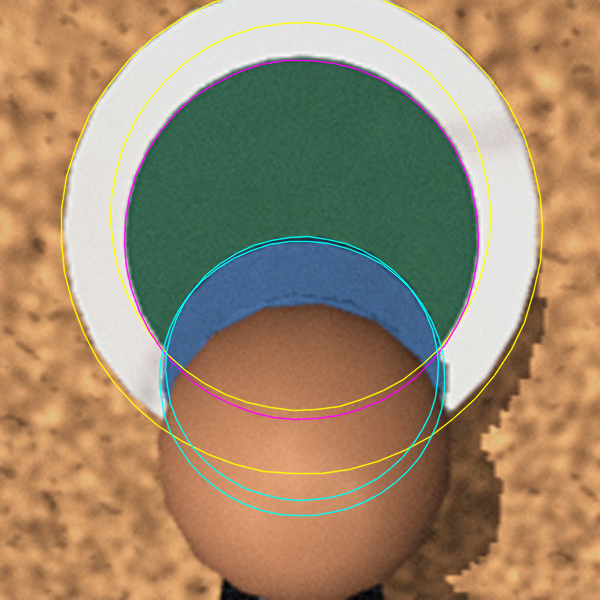

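>>> arm_command(
  deltas=[
    {"tx": 0.0015,"ty": 0,"tz": 0,"spin": 0,"fingers": 255},
    {"tx": 0.003,"ty": 0,"tz": 0,"spin": 0,"fingers": 255},
    {"tx": 0.0045,"ty": 0,"tz": 0,"spin": 0,"fingers": 255},
    {"tx": 0.006,"ty": 0,"tz": 0,"spin": 0,"fingers": 255},
    {"tx": 0.0075,"ty": 0,"tz": 0,"spin": 0,"fingers": 255},
  ],
)

```text
clock: 7.5
position: [0.5292, -0.0618, 0.0469]
orientation: [0.003, 0.643, 0.766, 0.001]
wrist_force: [0.3, -0.8, -0.1]
finger_gap: -0.0001
```

```bash
python3 - <<'E'
from fit import *
p=camera("wrist"); a,b=edges(p); save(p,"w7.png"); delta(.53,-.04,.047,100)
E
```

```text
green [ 0.52   -0.0098] 238 4.28 foot [ 0.5231 -0.0266] 139 2.99 rel mm [  3.1 -16.9]
pos [ 0.5291 -0.0616  0.0469] yaw 99.96 tilt [-0.0034  0.0057] t 7.55 F [ 1.28 -0.02  0.29] gap -0.0002
delta mm [21.1  4.6 -0.1] spin -0.04
```

View pics/w7.png

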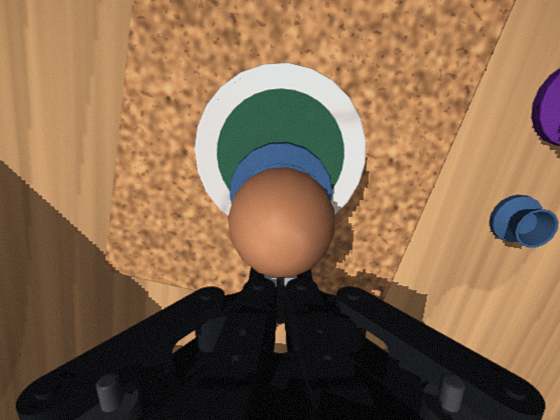

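Pushing works: the cup slid about 5 mm, the stand is unmoved and the egg seated. Remaining offset about 17 mm.

>>> arm_command(
  deltas=[
    {"tx": 0.0015,"ty": 0,"tz": 0,"spin": 0,"fingers": 255},
    {"tx": 0.003,"ty": 0,"tz": 0,"spin": 0,"fingers": 255},
    {"tx": 0.0045,"ty": 0,"tz": 0,"spin": 0,"fingers": 255},
    {"tx": 0.006,"ty": 0,"tz": 0,"spin": 0,"fingers": 255},
    {"tx": 0.0075,"ty": 0,"tz": 0,"spin": 0,"fingers": 255},
  ],
)

```text
clock: 8.05
position: [0.5278, -0.0541, 0.0469]
orientation: [0.003, 0.643, 0.766, 0.001]
wrist_force: [0.6, -1.8, 0.5]
finger_gap: 0.0003
```

```bash
python3 - <<'E'
from fit import *
p=camera("wrist"); a,b=edges(p); save(p,"w8.png"); delta(.53,-.04,.047,100)
E
```

```text
green [ 0.52   -0.0098] 227 4.13 foot [ 0.5217 -0.0189] 161 3.66 rel mm [ 1.7 -9.1]
pos [ 0.5278 -0.0539  0.0469] yaw 99.96 tilt [-0.0033  0.0057] t 8.1 F [ 0.49 -1.35 -0.24] gap 0.0002
delta mm [13.3  4.6 -0.1] spin -0.04
```

>>> arm_command(
  deltas=[
    {"tx": 0.0012,"ty": 0,"tz": 0,"spin": 0,"fingers": 255},
    {"tx": 0.0024,"ty": 0,"tz": 0,"spin": 0,"fingers": 255},
    {"tx": 0.0036,"ty": 0,"tz": 0,"spin": 0,"fingers": 255},
    {"tx": 0.0048,"ty": 0,"tz": 0,"spin": 0,"fingers": 255},
    {"tx": 0.006,"ty": 0,"tz": 0,"spin": 0,"fingers": 255},
  ],
)

```text
clock: 8.6
position: [0.5267, -0.0479, 0.0469]
orientation: [0.003, 0.643, 0.766, 0.001]
wrist_force: [-0.4, -0.5, 0.4]
finger_gap: -0.0001
```

```bash
python3 - <<'E'
from fit import *
p=camera("wrist"); a,b=edges(p); save(p,"w9.png"); delta(.53,-.04,.047,100)
im=overlay(p,a,b,(280,190),hw=110,k=600); cv2.imwrite('pics/ov9.png',cv2.cvtColor(im,cv2.COLOR_RGB2BGR))
E
```

```text
green [ 0.52   -0.0098] 224 4.06 foot [ 0.5207 -0.0127] 165 3.65 rel mm [ 0.7 -2.9]
pos [ 0.5267 -0.0477  0.0468] yaw 99.96 tilt [-0.0032  0.0057] t 8.65 F [ 0.47 -0.43  0.44] gap -0.0002
delta mm [ 7.   4.6 -0.2] spin -0.04
```

View pics/ov9.png

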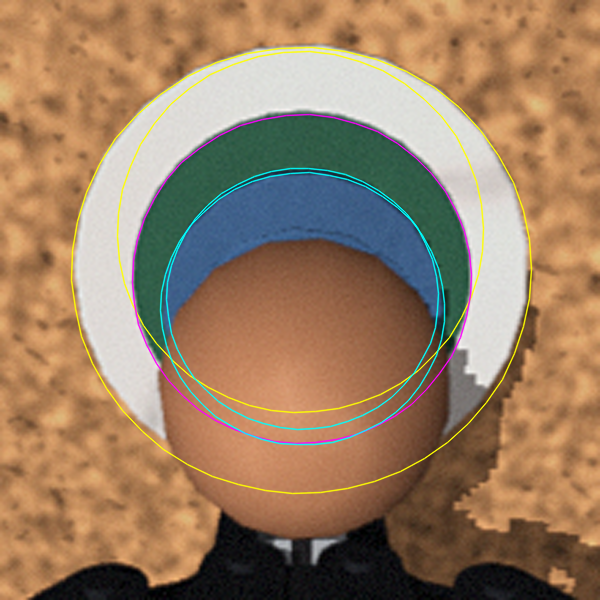

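>>> arm_command(
  deltas=[
    {"tx": 0.001,"ty": 0,"tz": 0,"spin": 0,"fingers": 255},
    {"tx": 0.002,"ty": 0,"tz": 0,"spin": 0,"fingers": 255},
    {"tx": 0.003,"ty": 0,"tz": 0,"spin": 0,"fingers": 255},
  ],
)

```text
clock: 8.95
position: [0.5262, -0.0447, 0.0469]
orientation: [0.003, 0.643, 0.766, 0.001]
wrist_force: [0.7, -0.6, 0.9]
finger_gap: 0.0002
```

>>> arm_command(
  deltas=[
    {"tx": -0.005,"ty": 0,"tz": 0,"spin": 0,"fingers": 255},
    {"tx": -0.015,"ty": 0,"tz": 0,"spin": 0,"fingers": 255},
    {"tx": -0.03,"ty": 0,"tz": 0,"spin": 0,"fingers": 255},
    {"tx": -0.045,"ty": 0,"tz": 0,"spin": 0,"fingers": 255},
    {"tx": -0.06,"ty": 0,"tz": 0,"spin": 0,"fingers": 255},
  ],
)

```text
clock: 9.45
position: [0.5368, -0.1056, 0.0471]
orientation: [0.003, 0.643, 0.766, 0.001]
wrist_force: [0.1, 0.3, 0.6]
finger_gap: 0.0001
```

```bash
python3 - <<'E'
from fit import *
p=camera("wrist"); a,b=edges(p); save(p,"w10.png"); delta(.53,-.04,.047,100)
E
```

```text
green [ 0.5198 -0.0084] 250 4.11 foot [ 0.52   -0.0086] 146 2.39 rel mm [ 0.2 -0.1]
pos [ 0.5372 -0.1076  0.0474] yaw 99.88 tilt [-0.0048  0.0063] t 9.5 F [-0.2  -1.38  1.25] gap 0.0001
delta mm [67.9  4.5  0.1] spin -0.12
```

View pics/w10.png

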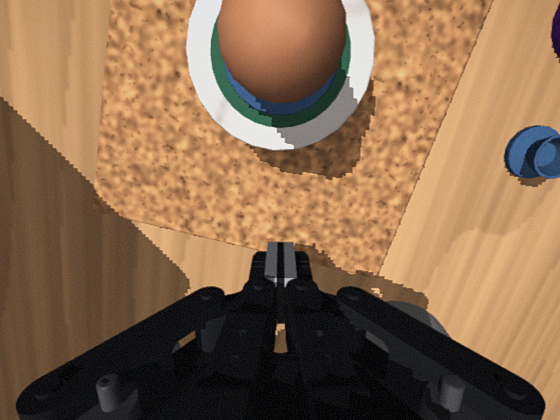

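>>> arm_command(
  deltas=[
    {"tx": 0,"ty": 0,"tz": -0.03,"spin": 0,"fingers": 255},
    {"tx": 0,"ty": 0,"tz": -0.07,"spin": 0,"fingers": 255},
    {"tx": 0,"ty": 0,"tz": -0.11,"spin": 0,"fingers": 255},
    {"tx": 0,"ty": 0,"tz": -0.15,"spin": 0,"fingers": 255},
    {"tx": 0,"ty": 0,"tz": -0.17,"spin": 0,"fingers": 255},
  ],
)

```text
clock: 10.0
position: [0.5376, -0.1082, 0.222]
orientation: [0.006, 0.644, 0.765, 0.002]
wrist_force: [1.2, -0.2, 0.0]
finger_gap: 0.0002
```

```bash
python3 - <<'E'
from fit import *
ims=[]
for c,uv in(("scene",(238,240)),("side",(272,268))):
    p=camera(c); save(p,c+"11.png"); r=colfit(p,(.5205,-.0085),(.520,-.0085)); print(c,r); ims.append(overlay(p,r["st"],r["cup"],uv))
p=camera("wrist"); edges(p); r=colfit(p,(.520,-.009),(.520,-.009),w=130); print(r)
cv2.imwrite('pics/ov11.png',cv2.cvtColor(np.hstack(ims),cv2.COLOR_RGB2BGR)); save(p,"w11.png")
E
```

```text
scene {'cup': array([ 0.51969638, -0.00687765]), 'st': array([ 0.51960178, -0.0067619 ]), 'green': array([0.51343917, 0.00120156]), 'err': (np.float64(14.354371395617068), np.float64(22.712848904267588), np.float64(3.305528642829681))}
side {'cup': array([ 0.51955882, -0.00667208]), 'st': array([ 0.52152121, -0.00427898]), 'green': array([ 5.23531102e-01, -4.93043184e-04]), 'err': (np.float64(17.698831218762017), np.float64(31.930119184928877), np.float64(5.846274509803921))}
green [ 0.5205 -0.0096] 95 4.86 foot [ 0.5199 -0.0085] 132 5.64 rel mm [-0.5  1.1]
{'cup': array([ 0.51993199, -0.009227  ]), 'st': array([ 0.51988073, -0.00910671]), 'green': array([ 0.51989196, -0.0091885 ]), 'err': (np.float64(86.30792772010766), np.float64(55.35781622452902), np.float64(107.60439830834295))}
```

View pics/ov11.png

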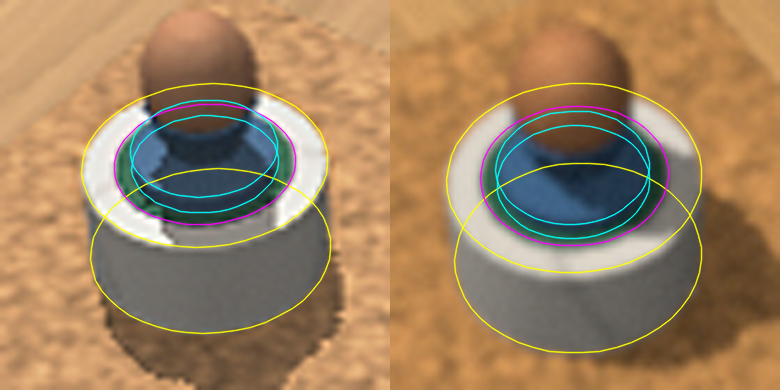

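View pics/w11.png

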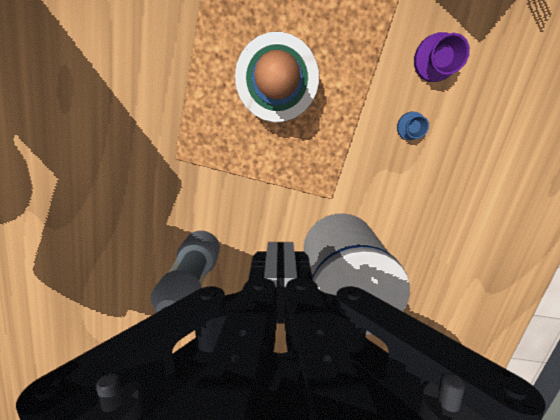

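Centred in every view, with green showing all round the foot, the egg seated and the stand unmoved. I'm handing in.

```bash
python3 -c "
from h import *
print(close_job())"
```

```text
the job is handed in; nothing more can be done
None
```

I nudged the egg cup about 22 mm to the middle of the stand with the shut fingertips. I pushed slowly and low on its foot, then backed off and raised the arm clear, and handed the job in at about 10 s on the clock.

**Final checks:**
- **Centring:** The wrist-camera outline fits put the foot's centre within about 0.2 mm of the stand's centre, and the scene-camera fit agrees. The side-camera fit gives about 3 mm, and a second wrist fit about 1.2 mm. All are inside the 6 mm limit, and the pictures show green all round the foot.
- **Egg and cup:** The egg is seated and the cup stands upright, judged by eye from the pictures.
- **Stand and bystanders:** The fitted stand position changed by less than 1 mm. I did not re-measure the bystanders; the fingers were planned to stay well clear of them.
- **Forces:** Wrist force stayed below about 2 N throughout.

**What disagreed:** The final fits to the green disc in the scene and side images were unreliable, because little green was left visible. I went by the stand outline there instead.

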